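# Lock a tube carousel on its spindle with a spring retaining clip

## Robot

A 6-joint arm with a two-finger parallel gripper is mounted at the origin on a cart in front of the work surface, level with it; the furniture and walls round the work are solid. World frame = base frame: x ahead of the robot, y to its left, z up, the work surface at z = 0. Lengths are in m, angles in rad, forces in N, time in s.
With the tool pointing down it reaches from about 0.35 to 0.775 m from the base axis. Payload 5.5 kg.
Tool frame: the origin (TCP) lies at the very end of the fingers, on their centre line; the grasp point (between the pads) lies bot.pinch_z behind it (bot.pinch_z is the distance from the TCP to the grasp point, in m); z points along the fingers, y is the direction in which the jaws open and shut (so a half turn about z gives the same grasp; the last joint's range is limited). The gripper opens to 85 mm and grips with 20 to 120 N. Pads are 22 mm wide; open, the fingers measure 114 mm over their backs; the gripper's body (76 mm by 85 mm) begins 54 mm behind the grasp point. The pads swing forward as they close: fully open they stand 13 mm farther back than shut.
Start: joints at [-1.351, 0.313, 0.046, 1.304, 0, 1.431], TCP at [0.202, -0.538, 0.21] pointing down, gripper open.
Joint ranges: [-2.76, 2.76], [-0.86, 1.69], [-1.03, 1.26], [-2.2, 2.34], [-1.47, 1.5], [-3.14, 3.14]. Speed limits (rad/s): [2.57, 2.57, 3.14, 3.14, 3.14, 3.14].

## Interface

Orientations are given as a unit quaternion [x, y, z, w].
In Python, from station import telemetry, cams, ticket, finder, bot gives the robot as it stands.
- The arm moves only by the tool move_arm, never from a script. Its argument "deltas" is a list of rows, each a list of 5 numbers: the shift along the tool's x, y, z in m, then the turn about the tool's z in rad, then the opening, from 0 (shut) to 1 (fully open). A call has exactly 5 rows; each row is the pose to reach, as a shift and turn from the pose measured when the call began, along the tool's axes at that moment; what a row does not reach only later rows make up. A row lasts 1/12 s, in which the tool goes at most 41.7 mm and 7.16 degrees, less where a joint would pass 70% of its speed; a pose out of reach is approached as far as the arm can. A call with a gripper value outside its range is refused whole. The fingers move at their own pace and stop on an object; the grip force is fixed at half the most. Time passes only in rows, so rows that repeat a pose let the fingers close, or fill a call up. It gives the time, the measured TCP pose, the force and the opening at its end, in the units of the state.
- telemetry.sense(): the state, without advancing time (a new reading comes with each control period).
- cams.read_camera(name): name is "scene" or "top" or "wrist"; returns the picture (420x560x3 uint8, red, green, blue); there is no depth.
- cams.calibration(name): a dict with "K" (3x3 intrinsics, pixels), "R" (3x3) and "t" (3): a world point X has camera coordinates R X + t. Camera axes: x right, y down, z forward; pixel columns grow to the right and rows downward; lengths in m; the calibration is good to about 2 mm. A picture is of the moment at which its call begins: read the wrist's pose just before it. calibration takes no time and is no camera call; for the wrist camera it gives the pose at the moment of the call.
- ticket.job_done(): hands the job in, once; it reports no verdict.
Trained networks look in the newest picture that a camera, given by its name, has taken for a name from the list of things; names that differ only in an ending like _2 or _b are one class to them, and where a whole thing is asked for, a point or a joint stands for the part that bears it (a point fixed in the world has none). Each returns a list of dicts, best first, with "conf" (0 to 1); they miss things now and then, are a little off and sometimes report something else, mostly with a low value. They report only what shows in the picture. A call takes as long as a camera call. They do not tell look-alikes from the thing itself.
- finder.outline_of(camera, query): "pixels" (420x560 bool, what is visible of it) and "extent" ([left, top, width, height] in pixels, round what is visible of it).
The state is a dict: "time_s": time; "qpos": joint angles; "qd": joint speeds; "joint_torque": joint torques, N m; "ee_pos": TCP position; "orientation": TCP orientation; "contact_force": force on the tool from outside, world axes, zero at the start; "moment": the same for the moment, N m; "finger_gap": opening from 0.0 (shut) to 1.0 (fully open).
Only numpy, scipy, OpenCV 4.12 (cv2) and the standard library are available. Lean on these libraries where they do the work, as an engineer would, in place of code of your own. Each camera call takes 0.05 s, during which the arm holds its last target.

## Task

Pick up the loose spring clip by its red tab and push it sideways, flat, into the groove of the upright spindle above the carousel, until it snaps fully home round the shaft, then let go of it. The spindle may be set higher or lower than it should, so find the groove by feel and never force the clip (it must not be pressed with more than 25 N). Leave the beaker and the vials beside it alone.

Things in the scene. Friction and masses are not known exactly. Their poses are not given: they have to be found in the camera images.
- clip_tab (a point): Centre of the red upright tab of a loose, flat steel horseshoe clip (36 x 60 x 5 mm, on the bench). Tab: 22 mm along x, 10 mm across y (grip it across y), top 48 mm above the clip's underside; this point is 30 mm above the underside. Keep fingertips 10 mm above the underside: a 16 mm collar ends at 8.5 mm. z up, +x from the tab to the open mouth: push along +x.
- clip_slot (a point): Centre of the clip's 15 mm wide slot, 2.5 mm above the underside, 28 mm ahead (+x) of the tab's centre; same axes. Lies on the spindle axis when home. Two sprung limbs with lips 9 mm apart spread over the 14 mm shaft: about 5 to 12 N, peaking near 10,, felt when this point is 18 to 8 mm short of the axis, then it snaps on and the force drops; then the slot's end meets the shaft, a hard stop.
- clip_mouth (a point): Middle of the mouth, between the flared tips of the limbs (about 22 mm apart, they guide the shaft in), 19.5 mm ahead of clip_slot, same height and axes; the limbs end here.
- stand: Fixed grey round stand, 100 mm wide, origin on the spindle axis at the bench top, z up, its yaw does not matter. It carries a steel spindle with a carousel: flat round metal boss 84 mm in diameter, six blue cups round it (128 mm over all, tops 4 mm below the boss). The spindle is clamped at a height that is not measured. Clip, shaft and boss are greased.
- stand_axis (a point): Point on the spindle axis 55 mm above the bench, fixed to the stand. The boss's top really lies anywhere within 12 mm above or below it: find it by lowering the clip lightly on to the boss. Right above the boss is the groove: 14 mm shaft, 7 mm high; then a head 20 mm wide, 20 mm tall. A clip lying on the boss, or up to 2 mm above it, is level with the groove; any side will do.
- beaker: Clear plastic beaker, 56 mm wide, 68 mm tall, loose, origin at its foot; a bystander to leave alone.
- vial_b: Brown glass vial with black cap, 28 mm wide, 53 mm tall, loose, origin at its foot; a bystander to leave alone.
- vial_c: Clear glass vial with white cap, 28 mm wide, 46 mm tall, loose, origin at its foot; a bystander to leave alone.
There are look-alikes about, which are no part of the job. Of the things that look like the part that bears clip_tab, the middle-sized one is meant.

How it is judged:
By the outcome, as a careful person would: the job done as asked, in the order asked, and still so for the second after the job is handed in, with the robot touching nothing.
It also fails if it takes over 42 s, if anything falls off the work surface, if the arm or the gripper's body presses on something with over 40 N, if the wrist force passes 120 N, or if a joint passes its speed limit or range.

## Working session

There is one attempt and no reset: what is moved stays moved. The work goes in short steps, Python scripts to look and compute and a tool call to move; the robot and the scene stay as the last step left them, time stands still between calls to the robot, and variables do not carry over. Pictures are saved under pics/ and viewed, and the job is handed in when it is done.

Besides the shell and the picture viewer there is one more tool, called as name(argument=value, ...) on one line, values as JSON. move_arm: Moves the arm, as the interface text tells. Its arguments: {"type":"object","properties":{"deltas":{"type":"array"}},"required":["deltas"]}

```bash
mkdir -p pics; ls
cat > h.py <<'E'
import numpy as np, cv2
from station import telemetry, cams, ticket, finder, bot
def save(im,n): cv2.imwrite('pics/'+n+'.png',cv2.cvtColor(im,cv2.COLOR_RGB2BGR))
def ray(cal,uv):
    K,R,t=[np.array(cal[k]) for k in 'KRt']
    d=R.T@np.linalg.inv(K)@np.array([uv[0],uv[1],1.]); return -R.T@t,d
def onz(cal,uv,z):
    c,d=ray(cal,uv); return c+d*(z-c[2])/d[2]
def proj(cal,X):
    K,R,t=[np.array(cal[k]) for k in 'KRt']
    p=K@(R@np.array(X)+t); return p[:2]/p[2]
E
python3 - <<'E'
from h import *
s=telemetry.sense(); print(s, bot.pinch_z)
for n in ['scene','top']:
    save(cams.read_camera(n),n+'0'); 
    for q in ['clip_tab','stand','beaker','vial_b']:
        for o in finder.outline_of(n,q): print(n,q,round(o['conf'],2),o['extent'])
    c=cams.calibration(n); print((-np.array(c['R']).T@c['t']).round(3))
E
```

```text
pics
{'time_s': 0.0, 'qpos': array([-1.35059354e+00,  3.14006862e-01,  4.49484485e-02,  1.30361156e+00,
        1.90486639e-05,  1.43118905e+00]), 'qd': array([ 0.00130606, -0.00064035,  0.00089225,  0.00152795, -0.00109555,
        0.00050105]), 'joint_torque': array([-1.94673892e-03, -4.80625892e+01,  2.98534673e+01,  1.92135468e-02,
       -3.51263161e-04, -1.04078959e-07]), 'ee_pos': array([ 0.20232262, -0.53762018,  0.20899277]), 'orientation': array([ 9.83860260e-01,  1.78936053e-01, -2.82250630e-05, -9.36446415e-04]), 'contact_force': array([ 0.17311677,  0.06826591, -0.19311008]), 'moment': array([ 0.03213334, -0.0074995 ,  0.04902014]), 'finger_gap': 1.0013414455578673} 0.0187
scene clip_tab 0.85 [305.8, 188.0, 27.1, 34.4]
scene clip_tab 0.49 [151.6, 237.4, 32.9, 43.0]
scene stand 0.83 [210.1, 207.6, 63.6, 48.2]
scene beaker 0.91 [151.3, 234.6, 32.8, 44.9]
scene beaker 0.39 [211.3, 205.5, 62.9, 51.1]
scene vial_b 0.91 [122.9, 258.7, 20.7, 22.3]
scene vial_b 0.63 [141.2, 275.8, 17.1, 29.6]
[-0.297  0.476  0.684]
top clip_tab 0.77 [406.4, 186.2, 26.7, 23.6]
top stand 0.97 [222.7, 176.7, 53.8, 55.0]
top beaker 0.63 [164.1, 199.2, 29.6, 28.1]
top vial_b 0.73 [145.3, 235.9, 18.0, 8.4]
[0.383 0.066 0.909]
```

View pics/scene0.png

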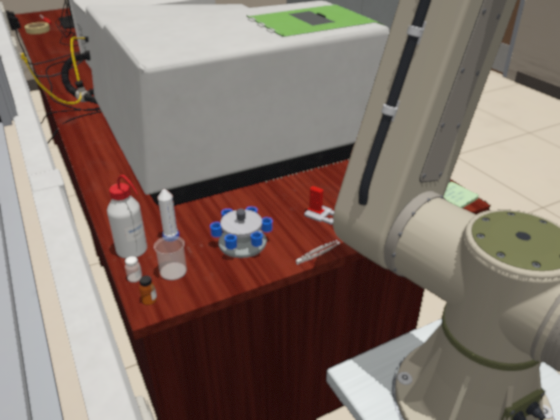

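View pics/top0.png

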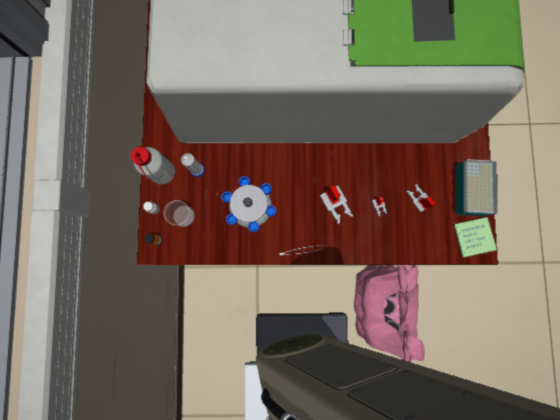

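Run:
```python
import cv2
a=cv2.imread('pics/top0.png')[120:280,300:500]; cv2.imwrite('pics/ct.png',cv2.resize(a,None,fx=4,fy=4,interpolation=2)[:600])
a=cv2.imread('pics/scene0.png')[150:300,110:360]; cv2.imwrite('pics/cs.png',cv2.resize(a,None,fx=3.2,fy=3.2,interpolation=2))
```

```text
(no output)
```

View pics/ct.png

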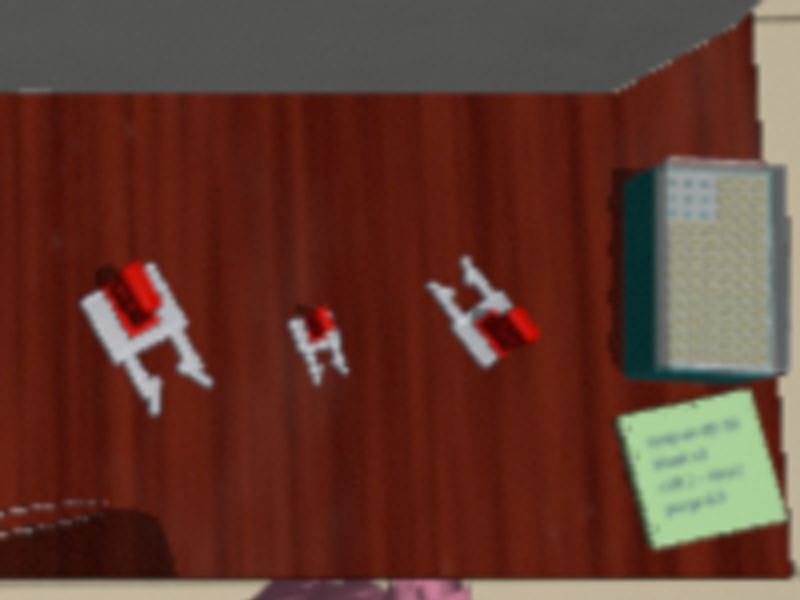

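View pics/cs.png

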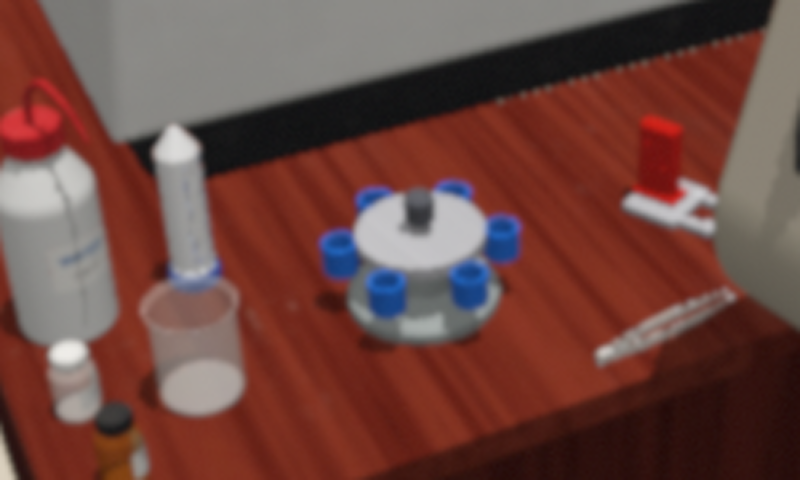

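Run:
```python
from h import *
c=cams.calibration('top'); print(c)
for n,uv,z in [('tabtop R',(430,202),.048),('big',(337,200),.048),('mid? R tip1',(421,187),.005),('tip2',(410,193),.005),('small',(379,206),.03),('stand',(249,205),.055),('headtop',(247.5,201.5),.08),('wallbottom',(300,142),0),('edge',(300,263),0),('beaker',(180,213),.03)]:
    print(n,onz(c,uv,z).round(4))
```

```text
{'K': array([[387.20558242,   0.        , 275.21778455],
       [  0.        , 387.20558242, 210.644321  ],
       [  0.        ,   0.        ,   1.        ]]), 'R': array([[-0.01309884, -0.99971558, -0.0199294 ],
       [-0.99192505,  0.01550607, -0.12587401],
       [ 0.12614723,  0.01811966, -0.99184603]]), 't': array([0.08902658, 0.49358913, 0.85253526])}
tabtop R [ 0.5068 -0.2641  0.048 ]
big [ 0.5147 -0.0573  0.048 ]
mid? R tip1 [ 0.549  -0.2617  0.005 ]
tip2 [ 0.5351 -0.2352  0.005 ]
small [ 0.5021 -0.1549  0.03  ]
stand [0.5055 0.1399 0.055 ]
headtop [0.5097 0.1409 0.08  ]
wallbottom [0.6654 0.0204 0.    ]
edge [0.3753 0.0265 0.    ]
beaker [0.493 0.301 0.03 ]
```

Clips in the top view: a large one at (337,203), a small one at (379,206) and a middle one at (422,199). The middle-sized one is meant, and its tips fit a 36 mm width. It lies at about (0.515, -0.255) with yaw about 42°. I'll move over it for a wrist view.

```bash
cat >> h.py <<'E'
def yaw():
    from scipy.spatial.transform import Rotation as Ro
    R=Ro.from_quat(telemetry.sense()['orientation']).as_matrix(); return R,np.arctan2(R[1,0],R[0,0])
def delta(p,y=None):
    R,y0=yaw(); d=R.T@(np.array(p)-telemetry.sense()['ee_pos']); 
    dt=0 if y is None else -((y-y0+np.pi)%(2*np.pi)-np.pi)
    print('delta',d.round(4),'turn',round(dt,4),'yaw',round(y0,4),'t',telemetry.sense()['time_s'])
E
python3 - <<'E'
from h import *
delta([.50,-.27,.22],.73)
E
```

```text
delta [ 0.3729 -0.1463 -0.0101] turn -0.3702 yaw 0.3598 t 0.5
```

move_arm(deltas=[[0.036,-0.014,-0.002,-0.08,1],[0.072,-0.028,-0.004,-0.16,1],[0.108,-0.042,-0.006,-0.24,1],[0.144,-0.056,-0.008,-0.32,1],[0.18,-0.07,-0.01,-0.37,1]])

```text
time_s: 0.92
ee_pos: [0.3472, -0.4081, 0.2201]
orientation: [0.934, 0.358, 0.0, 0.0]
contact_force: [1.2, 0.4, 0.1]
finger_gap: 1.0
```

Run:
```python
from h import *
delta([.50,-.27,.22],.73); s=telemetry.sense();print(s['ee_pos'],s['qpos'])
```

```text
delta [ 2.059e-01 -5.000e-04  1.000e-04] turn 0.0028 yaw 0.7328 t 0.9167
[ 0.34724774 -0.40810118  0.22013587] [-1.01569545e+00  2.33749511e-01 -3.55730423e-02  1.30103474e+00
  8.20098419e-05  1.39308945e+00]
```

move_arm(deltas=[[0.04,0,0,0,1],[0.08,0,0,0,1],[0.12,0,0,0,1],[0.16,0,0,0,1],[0.18,0,0,0,1]])

```text
time_s: 1.33
ee_pos: [0.4837, -0.2846, 0.2203]
orientation: [0.933, 0.36, 0.001, 0.0]
contact_force: [-0.1, -0.3, -0.0]
finger_gap: 0.998
```

Run:
```python
from h import *
s=telemetry.sense();print(s['ee_pos'],s['qpos'],s['time_s'])
im=cams.read_camera('wrist'); c=cams.calibration('wrist'); save(im,'w1'); np.savez('w1',**c)
for o in finder.outline_of('wrist','clip_tab'): print(o['conf'],o['extent'])
print((-c['R'].T@c['t']),c['R'])
```

```text
[ 0.4836784  -0.28458286  0.22032526] [-6.75557207e-01  2.82443356e-01  2.92992086e-02  1.31652702e+00
  1.19091153e-03  1.72997459e+00] 1.3333
0.9 [184.9, 48.9, 36.7, 49.2]
0.85 [89.4, 0.0, 50.8, 41.8]
0.61 [266.7, 96.2, 40.4, 66.7]
[ 0.54700412 -0.2265017   0.38468828] [[ 6.72494926e-01 -7.40101527e-01  5.51451353e-04]
 [-7.00368800e-01 -6.36150487e-01  3.23722262e-01]
 [-2.39236534e-01 -2.18087798e-01 -9.46151993e-01]]
```

View pics/w1.png

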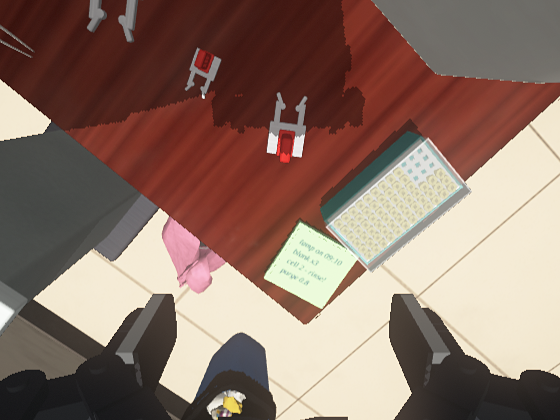

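Run:
```python
import cv2
a=cv2.imread('pics/w1.png')[85:170,235:345]; cv2.imwrite('pics/c1.png',cv2.resize(a,None,fx=7,fy=7,interpolation=2))
```

```text
(no output)
```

View pics/c1.png

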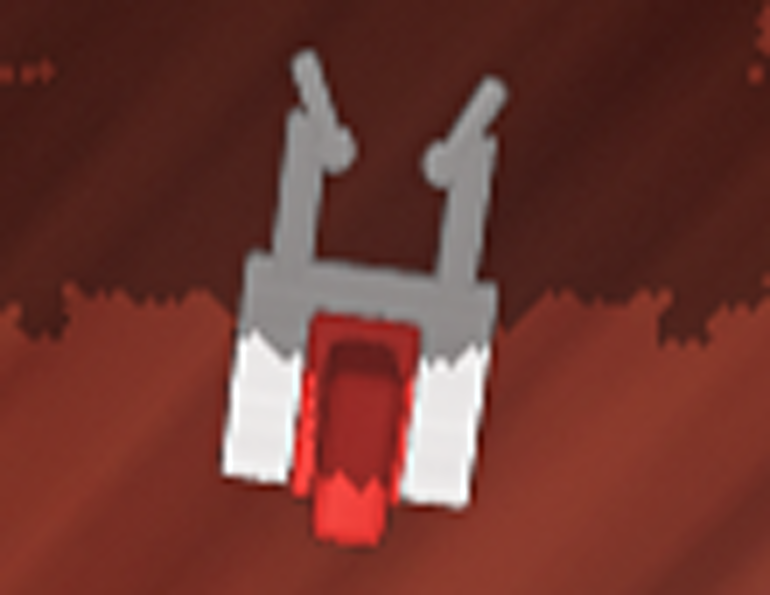

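```bash
cat > m.py <<'E'
from h import *
import sys
def P(c,pts,off,f,z): return np.array([onz(c,(x/f+off[0]-.5+.5/f,y/f+off[1]-.5+.5/f),z)[:2] for x,y in pts])
E
python3 - <<'E'
from m import *
c=dict(np.load('w1.npz')); o=(235,85)
A=P(c,[(250,255),(497,287),(467,507),(222,475)],o,7,.005); print(A.round(4))
print(np.linalg.norm(np.diff(A,axis=0,append=A[:1]),axis=1))
T=P(c,[(303,55),(495,85)],o,7,.0025);print(T.round(4))
print('wide red',P(c,[(310,315),(420,325),(398,500),(293,490)],o,7,.005).round(4))
print('top',P(c,[(330,345),(400,345),(385,545),(315,540)],o,7,.048).round(4))
v=T.mean(0)-A[2:].mean(0); print('L',np.linalg.norm(v),'yaw',np.arctan2(v[1],v[0]))
w=A[0]-A[1];print(np.arctan2(w[1],w[0])-np.pi/2); w=A[0]-A[3];print(np.arctan2(w[1],w[0])); w=A[1]-A[2];print(np.arctan2(w[1],w[0]))
E
```

```text
[[ 0.5181 -0.237 ]
 [ 0.5381 -0.2655]
 [ 0.5128 -0.2836]
 [ 0.4925 -0.2544]]
[0.0348923  0.03111183 0.03554788 0.03095568]
[[ 0.5427 -0.2247]
 [ 0.5576 -0.2469]]
wide red [[ 0.5176 -0.2487]
 [ 0.527  -0.2611]
 [ 0.5068 -0.2755]
 [ 0.4977 -0.2634]]
top [[ 0.5199 -0.2505]
 [ 0.5258 -0.257 ]
 [ 0.506  -0.2726]
 [ 0.5004 -0.2656]]
L 0.0579561128129765 yaw 0.6089096774017165
0.6123035136605162
0.5968977550237093
0.6180359959940273
```

The clip measures 35.5 × 58 mm, so it is the 36 × 60 middle one at (286,130) in the wrist view, and yaw is 0.612. Two estimates of the tab centre agree at (0.513, -0.2616).

Run:
```python
from h import *
delta([.513,-.2616,.07],.612)
```

```text
delta [0.0377 0.0025 0.1501] turn 0.1261 yaw 0.7381 t 1.4333
```

move_arm(deltas=[[0.009,0.001,0.036,0.1,0.5],[0.019,0.002,0.073,0.126,0.5],[0.028,0.0025,0.11,0.126,0.5],[0.0377,0.0025,0.15,0.126,0.5],[0.0377,0.0025,0.15,0.126,0.5]])

```text
time_s: 1.85
ee_pos: [0.5083, -0.2582, 0.0625]
orientation: [0.953, 0.301, -0.003, -0.005]
contact_force: [-1.0, 1.2, -0.6]
finger_gap: 0.497
```

Run:
```python
from h import *
delta([.513,-.2616,.014],.612)
im=cams.read_camera('wrist'); save(im,'w2');delta([.513,-.2616,.014],.612);print(telemetry.sense()['contact_force'])
c=cams.calibration('wrist');
for X in [[.513,-.2616,.048],[.513,-.2616,.014]]: print(proj(c,X))
```

```text
delta [0.002  0.0061 0.0484] turn 0.0004 yaw 0.6124 t 1.85
delta [0.002  0.0041 0.0522] turn 0.0002 yaw 0.6122 t 1.9
[ 0.1626576  -0.77797525  0.5027527 ]
[290.36382272 254.13088466]
[289.73593893 231.08680308]
```

View pics/w2.png

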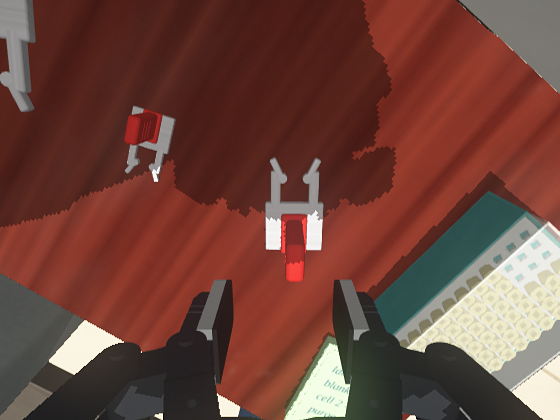

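move_arm(deltas=[[0.002,0.004,0,0,0.5],[0.002,0.0045,0,0,0.5],[0.002,0.0045,0,0,0.5],[0.002,0.0045,0,0,0.5],[0.002,0.0045,0,0,0.5]])

```text
time_s: 2.32
ee_pos: [0.5144, -0.2632, 0.0679]
orientation: [0.954, 0.301, -0.002, -0.002]
contact_force: [-0.1, -0.2, 0.1]
finger_gap: 0.501
```

Run:
```python
from h import *
delta([.513,-.2616,.014],.612)
im=cams.read_camera('wrist');c=cams.calibration('wrist'); delta([.513,-.2616,.014],.612);print(telemetry.sense()['contact_force'])
np.savez('w3',**c)
cv2.imwrite('pics/w3.png',cv2.resize(im[150:390,190:400,::-1],None,fx=3,fy=2.5,interpolation=2))
for X in [[.513,-.2616,.048],[.513,-.2616,.005],telemetry.sense()['ee_pos']]: print(proj(c,X))
```

```text
delta [-0.0001 -0.0019  0.0539] turn -0.0004 yaw 0.6116 t 2.3167
delta [-0.     -0.0015  0.0536] turn -0.0002 yaw 0.6118 t 2.3667
[ 0.30639684 -0.01944347  0.55607513]
[280.00635897 256.52513116]
[280.83458495 228.29090545]
[283.15816296 273.23804781]
```

View pics/w3.png

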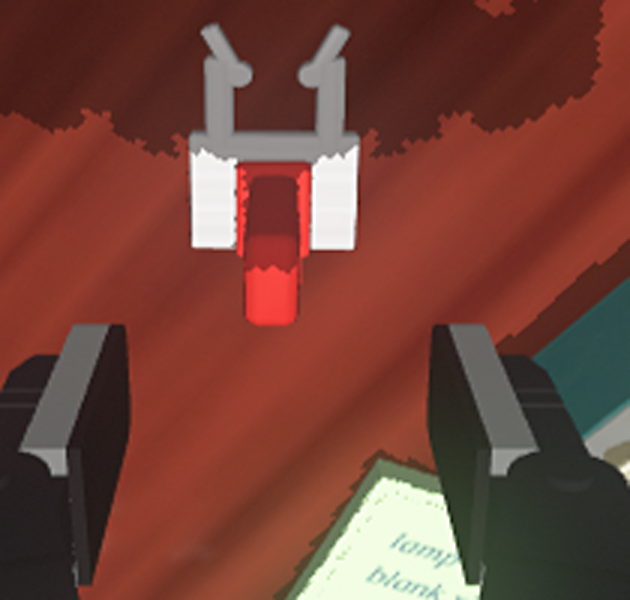

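Run:
```python
from h import *
c=dict(np.load('w3.npz'))
cy,sy=np.cos(.612),np.sin(.612)
def L(uv,z):
    p=onz(c,uv,z)[:2]-[.513,-.2616]; return (np.array([cy*p[0]+sy*p[1],-sy*p[0]+cy*p[1]])*1e3).round(1)
S=lambda x,y:(x/3+190,y/2.5+150)
print('top f/b',L(S(272,235),.048),L(S(272,325),.048),L(S(272,175),.048))
print('plate',[L(S(*p),.005) for p in [(190,132),(358,132),(357,250),(190,248)]])
print('tips',[L(S(*p),.0025) for p in [(207,30),(345,30)]])
print('base front of tab',L(S(272,165),.005), L(S(240,255),.005))
```

```text
top f/b [ 7.3 -0.4] [-14.1  -0.3] [20.7 -0.4]
plate [array([17.1, 17.2]), array([ 17.1, -17.9]), array([-15.2, -18.4]), array([-14.7,  18.1])]
tips [array([42.4, 13.3]), array([ 42.4, -14.9])]
base front of tab [8.3 0.1] [-16.7   7.2]
```

Run:
```python
from h import *
delta([.5107,-.2636,.0135],.612)
```

```text
delta [-0.0031 -0.0011  0.0541] turn -0.0002 yaw 0.6118 t 2.3667
```

move_arm(deltas=[[-0.003,-0.001,0.015,0,0.5],[-0.003,-0.001,0.03,0,0.5],[-0.003,-0.001,0.045,0,0.5],[-0.003,-0.001,0.054,0,0.5],[-0.003,-0.001,0.054,0,0.5]])

```text
time_s: 2.78
ee_pos: [0.5095, -0.2628, 0.0119]
orientation: [0.954, 0.301, -0.003, -0.004]
contact_force: [-0.6, -0.0, 0.0]
finger_gap: 0.502
```

Run:
```python
from h import *
delta([.5107,-.2636,.0135],.612);print(telemetry.sense()['contact_force'])
```

```text
delta [ 0.0005  0.0013 -0.0016] turn -0.0003 yaw 0.6117 t 2.7833
[-0.63681589 -0.03733172  0.02981715]
```

move_arm(deltas=[[0,0.001,-0.002,0,0.5],[0,0.001,-0.002,0,0.3],[0,0.001,-0.002,0,0.1],[0,0.001,-0.002,0,0],[0,0.001,-0.002,0,0]])

```text
time_s: 3.2
ee_pos: [0.5108, -0.2641, 0.0151]
orientation: [0.954, 0.301, -0.002, -0.003]
contact_force: [-0.7, 0.6, 4.8]
finger_gap: 0.093
```

move_arm(deltas=[[0,0,0,0,0],[0,0,0,0,0],[0,0,0,0,0],[0,0,0,0,0],[0,0,0,0,0]])

```text
time_s: 3.62
ee_pos: [0.5109, -0.2641, 0.0151]
orientation: [0.954, 0.301, -0.002, -0.003]
contact_force: [-0.3, 0.3, 1.9]
finger_gap: 0.093
```

Run:
```python
from h import *
delta([.5107,-.2636,.0135],.612);print(telemetry.sense()['contact_force'])
im=cams.read_camera('wrist');save(im,'w4'); np.savez('w4',**cams.calibration('wrist'),ee=telemetry.sense()['ee_pos'])
```

```text
delta [ 0.0002 -0.0005  0.0016] turn -0.0002 yaw 0.6118 t 3.6167
[-0.33050422  0.30829358  1.86049072]
```

View pics/w4.png

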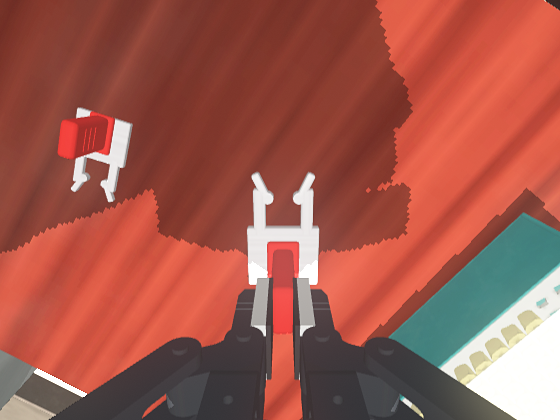

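```bash
cat > loc.py <<'E'
from h import *
def local(c,ee,R,uv,z):
    return ((R.T@(onz(c,uv,z)-ee))*1e3).round(1)
E
python3 - <<'E'
from loc import *
c=dict(np.load('w4.npz')); ee=c['ee']; R,_=yaw()
im=cv2.imread('pics/w4.png'); cv2.imwrite('pics/w4c.png',cv2.resize(im[165:345,215:350],None,fx=4,fy=3.3,interpolation=2))
for n,uv,z in [('tips',(255,174),.005),('tips',(312,174),.005),('plate fl',(249,226),.005),('fr',(318,226),.005),('bl',(249,284),.005)]: print(n,local(c,ee,R,uv,z))
print(R.round(4))
E
```

```text
tips [ 46.8 -13.2  10.1]
tips [46.8 13.6  9.9]
plate fl [ 20.7 -16.8  10.2]
fr [20.8 17.2  9.9]
bl [-11.5 -17.8  10.3]
[[ 0.8186  0.5743 -0.0062]
 [ 0.5743 -0.8186  0.0043]
 [-0.0026 -0.0071 -1.    ]]
```

View pics/w4c.png

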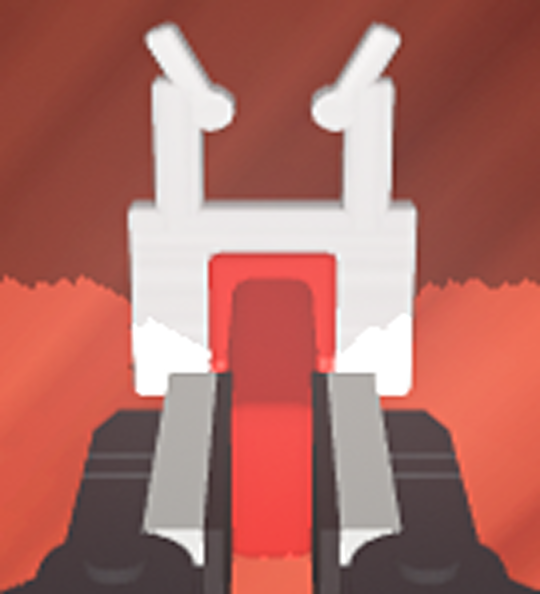

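move_arm(deltas=[[0,0,-0.02,0,0],[0,0,-0.05,0,0],[0,0,-0.085,0,0],[0,0,-0.12,0,0],[0,0,-0.14,0,0]])

```text
time_s: 4.08
ee_pos: [0.5127, -0.2654, 0.1588]
orientation: [0.954, 0.301, -0.001, -0.001]
contact_force: [0.3, -0.5, -1.5]
finger_gap: 0.097
```

Run:
```python
from h import *
s=telemetry.sense();print(s['ee_pos'],s['contact_force'],s['finger_gap'])
a=cv2.imread('pics/top0.png')[160:250,205:295]; cv2.imwrite('pics/st.png',cv2.resize(a,None,fx=6,fy=6,interpolation=2))
a=cv2.imread('pics/scene0.png')[190:270,195:285]; cv2.imwrite('pics/ss.png',cv2.resize(a,None,fx=7,fy=7,interpolation=2))
```

```text
[ 0.51274415 -0.26542202  0.15878819] [ 0.31572515 -0.47854362 -1.47781269] 0.09734411366536976
```

View pics/st.png

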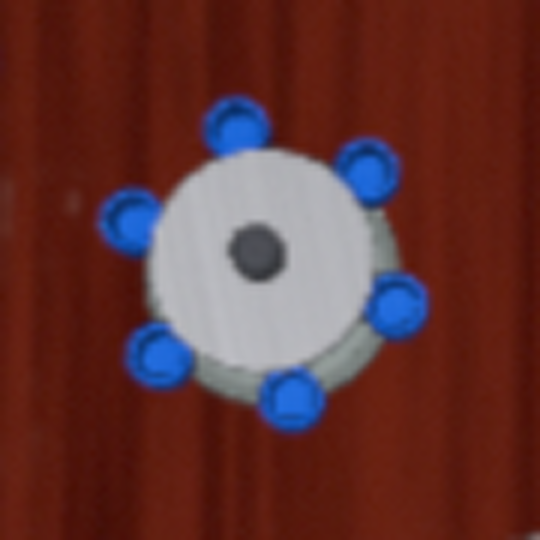

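View pics/ss.png

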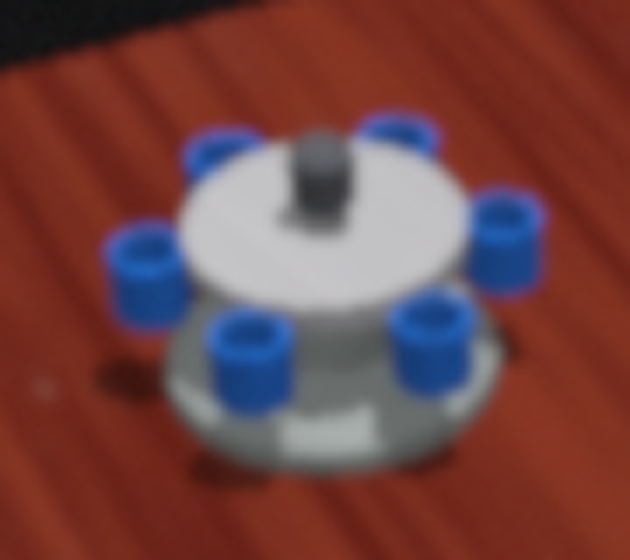

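```bash
cat >> h.py <<'E'
def tri(L):
    A=np.zeros((3,3));b=np.zeros(3)
    for c,uv in L:
        o,d=ray(c,uv); d/=np.linalg.norm(d); M=np.eye(3)-np.outer(d,d); A+=M;b+=M@o
    X=np.linalg.solve(A,b); return X,[proj(c,X)-uv for c,uv in L]
E
python3 - <<'E'
from h import *
ct,cs=cams.calibration('top'),cams.calibration('scene')
def off(uv,o,f): return np.array([(uv[0]+.5)/f+o[0]-.5,(uv[1]+.5)/f+o[1]-.5])
print('boss',tri([(ct,off((260.5,259),(205,160),6)),(cs,off((324,222),(195,190),7))]))
print('head',tri([(ct,off((257,249),(205,160),6)),(cs,off((322,148),(195,190),7))]))
for z in (.043,.055,.067): print(onz(ct,off((260.5,259),(205,160),6),z),onz(cs,off((324,222),(195,190),7),z))
delta([.50,.06,.16],1.3)
E
```

```text
boss (array([0.51103622, 0.14285574, 0.05524093]), [array([-0.35561427, -0.19131707]), array([0.43518008, 0.05329033])])
head (array([0.51090153, 0.14195305, 0.08143165]), [array([-0.45087049, -0.2420241 ]), array([0.54193164, 0.06808423])])
[0.5124167  0.14315351 0.043     ] [0.52737905 0.13709344 0.043     ]
[0.51062751 0.14208363 0.055     ] [0.51194208 0.14343971 0.055     ]
[0.50883833 0.14101374 0.067     ] [0.49650511 0.14978597 0.067     ]
delta [ 0.1765 -0.2737 -0.0005] turn -0.6882 yaw 0.6118 t 4.0833
```

Run:
```python
from h import *
delta([.511,-.10,.16],1.2)
```

```text
delta [ 0.0936 -0.1364 -0.0009] turn -0.5882 yaw 0.6118 t 4.0833
```

move_arm(deltas=[[0.0187,-0.027,0,-0.11,0],[0.0374,-0.055,0,-0.23,0],[0.056,-0.082,0,-0.35,0],[0.075,-0.109,0,-0.47,0],[0.094,-0.136,0,-0.588,0]])

```text
time_s: 4.5
ee_pos: [0.5111, -0.0987, 0.1589]
orientation: [0.824, 0.567, -0.001, -0.002]
contact_force: [0.4, -0.7, -0.3]
finger_gap: 0.091
```

Run:
```python
from h import *
delta([.511,.03,.16],1.571)
```

```text
delta [ 0.1202 -0.0461 -0.0008] turn -0.3658 yaw 1.2052 t 4.5
```

move_arm(deltas=[[0.03,-0.012,0,-0.11,0],[0.06,-0.023,0,-0.22,0],[0.09,-0.035,0,-0.33,0],[0.12,-0.046,0,-0.366,0],[0.12,-0.046,0,-0.366,0]])

```text
time_s: 4.92
ee_pos: [0.5101, 0.0346, 0.159]
orientation: [0.704, 0.71, 0.0, -0.003]
contact_force: [-0.1, 0.1, -0.2]
finger_gap: 0.092
```

Run:
```python
from h import *
s=telemetry.sense();print(s['contact_force'],s['qpos'],s['finger_gap'])
im=cams.read_camera('wrist');c=cams.calibration('wrist');save(im,'w5'); np.savez('w5',**c,ee=telemetry.sense()['ee_pos'],Rt=yaw()[0])
delta([.511,.03,.16],1.571)
for X in [[.511,.1425,.055],[.511,.1425,.082]]: print(proj(c,X))
```

```text
[-0.05402006  0.10753562 -0.2466927 ] [-0.09194177  0.21571069 -0.21025557  1.1494256   0.00411364  1.47145402] 0.09249647768737758
delta [-0.0024  0.0006 -0.001 ] turn 0.0048 yaw 1.5758 t 4.9667
[284.62472671  48.23212583]
[284.68865667  43.34121258]
```

View pics/w5.png

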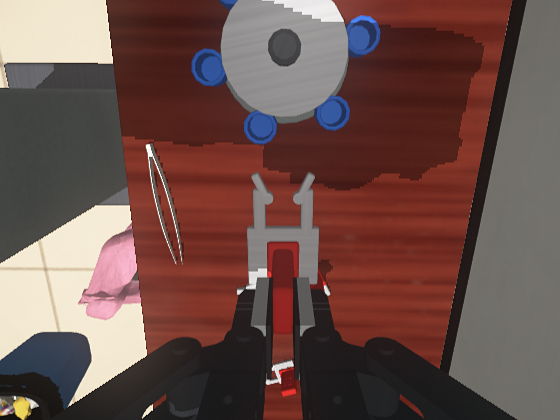

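Run:
```python
from h import *
c=dict(np.load('w5.npz'))
im=cv2.imread('pics/w5.png'); cv2.imwrite('pics/w5c.png',cv2.resize(im[0:220,200:370],None,fx=4,fy=2.7,interpolation=2))
print(onz(c,(285,47.5),.082),onz(c,(285,57),.055), onz(c,(221,57),.055),onz(c,(349,57),.055))
print(-c['R'].T@c['t'],c['ee'])
for uv in [(255,174),(312,174),(266,199),(299,199)]: print((c['Rt'].T@(onz(c,uv,c['ee'][2]-.0125)-c['ee'])*1e3).round(1))
```

```text
[0.51119645 0.14027781 0.082     ] [0.51127908 0.13723115 0.055     ] [0.46920775 0.13706311 0.055     ] [0.55329675 0.13739898 0.055     ]
[0.510789   0.11648666 0.32349801] [0.51039954 0.03240749 0.15898113]
[ 46.3 -13.   12.7]
[46.3 14.2 12.6]
[33.9 -7.9 12.6]
[33.9  8.2 12.6]
```

View pics/w5c.png

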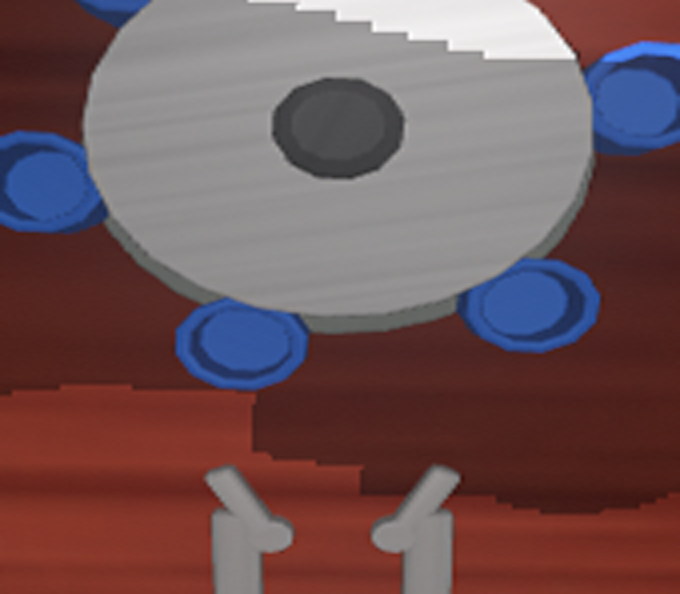

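Run:
```python
from h import *
c=dict(np.load('w5.npz'))
p=onz(c,(285,117),.055);print(p,p[1]+.042)
delta([.5108,.079,.086],1.571)
```

```text
[0.5115268  0.09910823 0.055     ] 0.1411082265474273
delta [0.0464 0.0009 0.0731] turn 0.0048 yaw 1.5758 t 4.9667
```

move_arm(deltas=[[0.025,0.001,0.0,0.005,0],[0.046,0.001,0.015,0.005,0],[0.046,0.001,0.04,0.005,0],[0.046,0.001,0.06,0.005,0],[0.046,0.001,0.073,0.005,0]])

```text
time_s: 5.38
ee_pos: [0.5098, 0.0779, 0.0839]
orientation: [0.707, 0.707, -0.002, -0.003]
contact_force: [0.3, -0.8, -1.5]
finger_gap: 0.091
```

move_arm(deltas=[[0,0,0,0,0],[0,0,0,0,0],[0,0,0,0,0],[0,0,0,0,0],[0,0,0,0,0]])

```text
time_s: 5.8
ee_pos: [0.5109, 0.0775, 0.0851]
orientation: [0.708, 0.707, -0.001, -0.002]
contact_force: [-0.2, -0.1, 0.3]
finger_gap: 0.09
```

Run:
```python
from h import *
s=telemetry.sense();print(s['ee_pos'],s['contact_force'],s['moment'],s['finger_gap'])
im=cams.read_camera('wrist');c=cams.calibration('wrist');save(im,'w6'); np.savez('w6',**c,ee=telemetry.sense()['ee_pos'],Rt=yaw()[0])
delta([.5108,.079,.086],1.571); print(yaw()[0].round(4))
im=cams.read_camera('scene'); cv2.imwrite('pics/s6.png',cv2.resize(im[130:280,150:350,::-1],None,fx=4,fy=4,interpolation=2))
```

```text
[0.51085679 0.07753986 0.08510201] [-0.19952446 -0.14934042  0.26970336] [-0.01228304  0.00908736 -0.02499752] 0.08967334994022749
delta [ 0.0013  0.0001 -0.001 ] turn -0.0015 yaw 1.5695 t 5.85
[[ 0.0013  1.     -0.0045]
 [ 1.     -0.0013  0.0021]
 [ 0.002  -0.0045 -1.    ]]
```

View pics/w6.png

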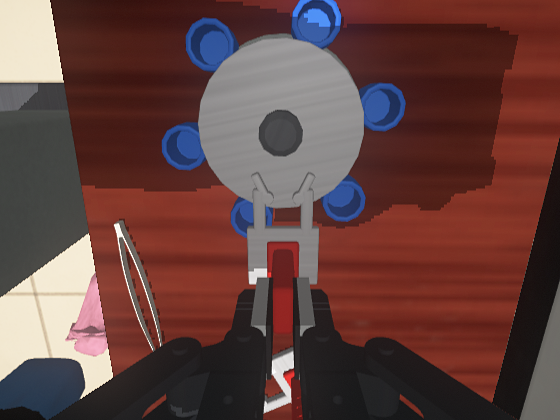

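View pics/s6.png

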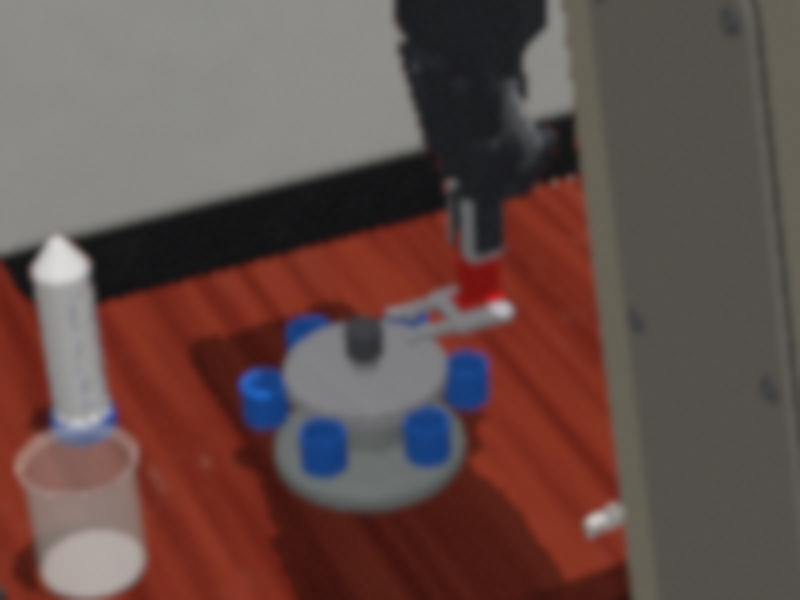

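Run:
```python
from h import *
c=dict(np.load('w6.npz'));c5=dict(np.load('w5.npz'))
print('head',onz(c,(280.5,133),.082),tri([(c,(280.5,133)),(c5,(284.5,47))])[0])
print('boss lr',onz(c,(199,122),.055),onz(c,(364.5,122),.055),'near/far',onz(c,(282,208),.055),onz(c,(282,36),.055))
for uv in [(255,174),(312,174),(266,199),(299,199)]: print((c['Rt'].T@(onz(c,uv,c['ee'][2]-.0125)-c['ee'])*1e3).round(1))
```

```text
head [0.51000507 0.14417313 0.082     ] [0.51037114 0.14230718 0.06458347]
boss lr [0.46883856 0.14679732 0.055     ] [0.55184861 0.14666195 0.055     ] near/far [0.51040246 0.10159037 0.055     ] [0.51060281 0.18581361 0.055     ]
[ 46.3 -13.   12.7]
[46.3 14.2 12.5]
[33.9 -7.9 12.6]
[33.9  8.2 12.5]
```

move_arm(deltas=[[0.001,-0.0004,0,-0.0015,0],[0.002,-0.0008,0.0005,-0.0015,0],[0.003,-0.0008,0.001,-0.0015,0],[0.003,-0.0008,0.0015,-0.0015,0],[0.003,-0.0008,0.002,-0.0015,0]])

```text
time_s: 6.32
ee_pos: [0.5096, 0.0809, 0.0827]
orientation: [0.707, 0.707, -0.001, -0.002]
contact_force: [0.2, -0.3, -1.4]
finger_gap: 0.092
```

move_arm(deltas=[[0,0,0.0005,0,0],[0,0,0.001,0,0],[0,0,0.0015,0,0],[0,0,0.002,0,0],[0,0,0.002,0,0]])

```text
time_s: 6.73
ee_pos: [0.5095, 0.0809, 0.0806]
orientation: [0.707, 0.707, -0.001, -0.003]
contact_force: [0.8, 0.1, -0.2]
finger_gap: 0.094
```

move_arm(deltas=[[0,0,0.0005,0,0],[0,0,0.001,0,0],[0,0,0.0015,0,0],[0,0,0.002,0,0],[0,0,0.002,0,0]])

```text
time_s: 7.15
ee_pos: [0.5094, 0.0809, 0.0785]
orientation: [0.707, 0.707, -0.001, -0.003]
contact_force: [-1.3, -0.3, -0.3]
finger_gap: 0.095
```

move_arm(deltas=[[0,0.0006,0.0005,0,0],[0,0.0006,0.001,0,0],[0,0.0006,0.0015,0,0],[0,0.0006,0.002,0,0],[0,0.0006,0.002,0,0]])

```text
time_s: 7.57
ee_pos: [0.51, 0.0809, 0.0764]
orientation: [0.707, 0.707, -0.001, -0.003]
contact_force: [-0.4, 0.3, -0.6]
finger_gap: 0.095
```

move_arm(deltas=[[0,0,0.0005,0,0],[0,0,0.001,0,0],[0,0,0.0015,0,0],[0,0,0.002,0,0],[0,0,0.002,0,0]])

```text
time_s: 7.98
ee_pos: [0.5098, 0.0809, 0.0742]
orientation: [0.707, 0.707, -0.001, -0.003]
contact_force: [-0.1, -0.0, -0.2]
finger_gap: 0.094
```

move_arm(deltas=[[0,0,0.0005,0,0],[0,0,0.001,0,0],[0,0,0.0013,0,0],[0,0,0.0015,0,0],[0,0,0.0015,0,0]])

```text
time_s: 8.4
ee_pos: [0.5098, 0.0809, 0.0726]
orientation: [0.707, 0.707, -0.001, -0.003]
contact_force: [0.2, -0.7, -1.1]
finger_gap: 0.095
```

move_arm(deltas=[[0,0,0.0004,0,0],[0,0,0.0008,0,0],[0,0,0.001,0,0],[0,0,0.001,0,0],[0,0,0.001,0,0]])

```text
time_s: 8.82
ee_pos: [0.5097, 0.0809, 0.0716]
orientation: [0.707, 0.707, -0.001, -0.003]
contact_force: [-0.3, -0.2, -0.2]
finger_gap: 0.095
```

move_arm(deltas=[[0,0,0.0004,0,0],[0,0,0.0008,0,0],[0,0,0.001,0,0],[0,0,0.001,0,0],[0,0,0.001,0,0]])

```text
time_s: 9.23
ee_pos: [0.5097, 0.0809, 0.0706]
orientation: [0.707, 0.707, -0.001, -0.003]
contact_force: [0.0, -0.2, -1.2]
finger_gap: 0.097
```

move_arm(deltas=[[0,0,0.0004,0,0],[0,0,0.0008,0,0],[0,0,0.001,0,0],[0,0,0.001,0,0],[0,0,0.001,0,0]])

```text
time_s: 9.65
ee_pos: [0.5103, 0.0808, 0.0702]
orientation: [0.707, 0.707, -0.001, -0.002]
contact_force: [-1.3, -1.1, 6.1]
finger_gap: 0.096
```

Run:
```python
from h import *
s=telemetry.sense();print(s['ee_pos'],s['contact_force'],s['moment'])
im=cams.read_camera('wrist');save(im,'w7')
im=cams.read_camera('scene'); cv2.imwrite('pics/s7.png',cv2.resize(im[180:270,200:300,::-1],None,fx=6,fy=6,interpolation=2))
```

```text
[0.51026444 0.08083932 0.07023639] [-1.29603703 -1.09104852  6.09134429] [ 0.02893719  0.11581592 -0.0267425 ]
```

View pics/s7.png

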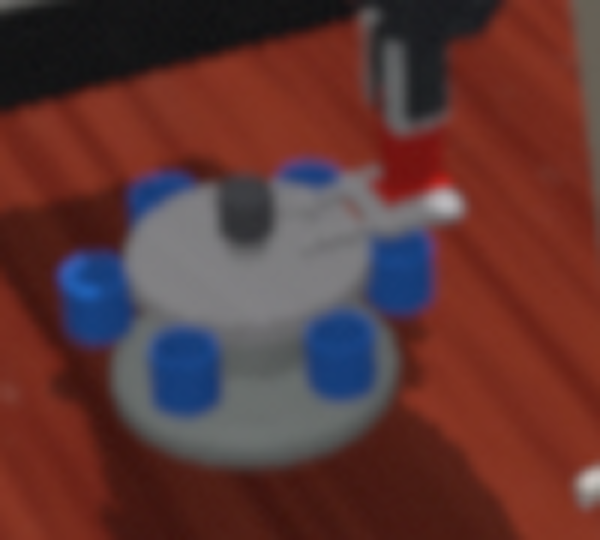

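move_arm(deltas=[[0,0,-0.0006,0,0],[0,0,-0.0012,0,0],[0,0,-0.0012,0,0],[0.002,0,-0.0012,0,0],[0.004,0,-0.0012,0,0]])

```text
time_s: 10.17
ee_pos: [0.51, 0.085, 0.0711]
orientation: [0.707, 0.707, -0.001, -0.003]
contact_force: [0.5, 0.3, -0.4]
finger_gap: 0.095
```

Run:
```python
from h import *
s=telemetry.sense();print(s['ee_pos'],s['contact_force'],s['moment']);delta([.5101,.090,.0711],1.571)
```

```text
[0.50997624 0.08495191 0.07108945] [ 0.49228088  0.31018549 -0.39079797] [ 0.03082044  0.00303838 -0.00638036]
delta [ 0.005   0.0001 -0.    ] turn 0.0001 yaw 1.5711 t 10.1667
```

move_arm(deltas=[[0.001,0,0,0,0],[0.002,0,0,0,0],[0.003,0,0,0,0],[0.004,0,0,0,0],[0.005,0,0,0,0]])

```text
time_s: 10.58
ee_pos: [0.51, 0.0901, 0.0711]
orientation: [0.707, 0.707, -0.001, -0.003]
contact_force: [-0.3, -0.2, -1.3]
finger_gap: 0.095
```

move_arm(deltas=[[0.001,0,0,0,0],[0.002,0,0,0,0],[0.003,0,0,0,0],[0.004,0,0,0,0],[0.004,0,0,0,0]])

```text
time_s: 11.0
ee_pos: [0.5099, 0.0943, 0.0711]
orientation: [0.707, 0.707, -0.001, -0.003]
contact_force: [-0.2, 0.4, -0.8]
finger_gap: 0.092
```

Run:
```python
from h import *
s=telemetry.sense();print(s['ee_pos'],s['contact_force'],s['moment']);delta([.5101,.095,.0711],1.571)
im=cams.read_camera('wrist');cv2.imwrite('pics/w8.png',cv2.resize(im[60:300,190:390,::-1],None,fx=3,fy=2.5,interpolation=2))
```

```text
[0.50994936 0.09426869 0.07108475] [-0.17954273  0.35959655 -0.79535766] [-0.01945576  0.02468282 -0.01737896]
delta [ 0.0007  0.0002 -0.    ] turn 0.0004 yaw 1.5714 t 11.0
```

View pics/w8.png

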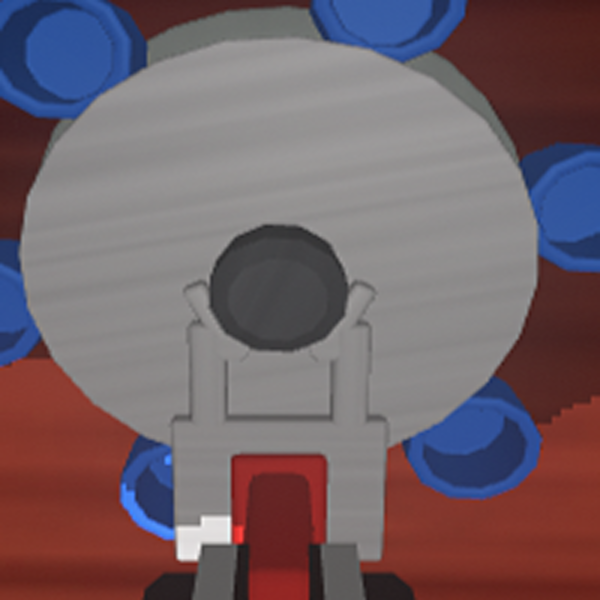

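The clip is under the head and centred: the tips straddle it at about (278,290) in the crop, with no force yet. I'll push on gently.

move_arm(deltas=[[0.0005,0,0,0,0],[0.001,0,0,0,0],[0.0015,0,0,0,0],[0.002,0,0,0,0],[0.002,0,0,0,0]])

```text
time_s: 11.47
ee_pos: [0.51, 0.0962, 0.0711]
orientation: [0.707, 0.707, -0.001, -0.003]
contact_force: [0.5, -0.1, -0.5]
finger_gap: 0.092
```

move_arm(deltas=[[0.0005,0,0,0,0],[0.001,0,0,0,0],[0.0015,0,0,0,0],[0.002,0,0,0,0],[0.002,0,0,0,0]])

```text
time_s: 11.88
ee_pos: [0.5099, 0.0984, 0.0711]
orientation: [0.707, 0.707, -0.001, -0.003]
contact_force: [1.1, -0.0, -0.8]
finger_gap: 0.091
```

move_arm(deltas=[[0.0005,0,0,0,0],[0.001,0,0,0,0],[0.0015,0,0,0,0],[0.002,0,0,0,0],[0.002,0,0,0,0]])

```text
time_s: 12.3
ee_pos: [0.5099, 0.1004, 0.0711]
orientation: [0.707, 0.707, -0.001, -0.003]
contact_force: [0.2, -0.1, -0.3]
finger_gap: 0.093
```

move_arm(deltas=[[0.0005,0,0,0,0],[0.001,0,0,0,0],[0.0015,0,0,0,0],[0.0015,0,0,0,0],[0.0015,0,0,0,0]])

```text
time_s: 12.72
ee_pos: [0.5099, 0.102, 0.0711]
orientation: [0.707, 0.707, -0.001, -0.003]
contact_force: [-0.3, -0.6, -0.8]
finger_gap: 0.094
```

move_arm(deltas=[[0.0005,0,0,0,0],[0.001,0,0,0,0],[0.0015,0,0,0,0],[0.0015,0,0,0,0],[0.0015,0,0,0,0]])

```text
time_s: 13.13
ee_pos: [0.5099, 0.1031, 0.0711]
orientation: [0.707, 0.707, -0.001, -0.002]
contact_force: [0.5, -1.6, -0.2]
finger_gap: 0.092
```

Run:
```python
from h import *
s=telemetry.sense();print(s['ee_pos'],s['contact_force'],s['moment']);delta([.5101,.095,.0711],1.571)
im=cams.read_camera('wrist');save(im,'w9f');cv2.imwrite('pics/w9.png',cv2.resize(im[60:300,190:390,::-1],None,fx=3,fy=2.5,interpolation=2))
im=cams.read_camera('scene'); cv2.imwrite('pics/s9.png',cv2.resize(im[180:270,200:300,::-1],None,fx=6,fy=6,interpolation=2))
```

```text
[0.50992721 0.10307911 0.07106606] [ 0.45663212 -1.64609812 -0.18308764] [-0.66926391  0.01519628 -0.00332477]
delta [-0.0081  0.0002 -0.    ] turn 0.0004 yaw 1.5714 t 13.1333
```

View pics/w9.png

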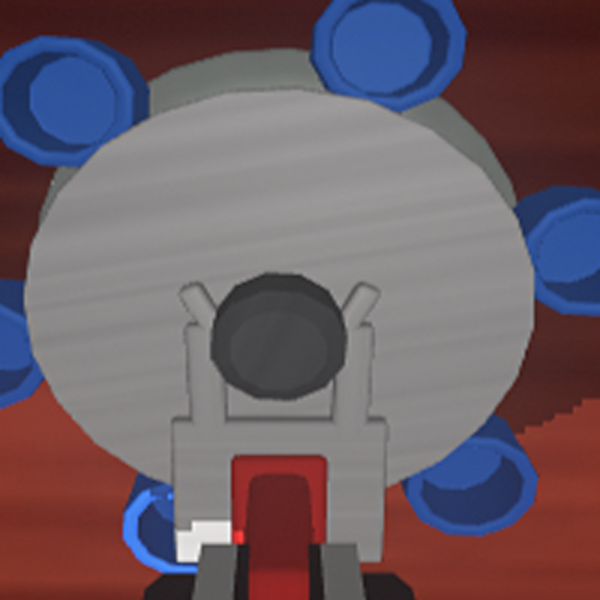

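View pics/s9.png

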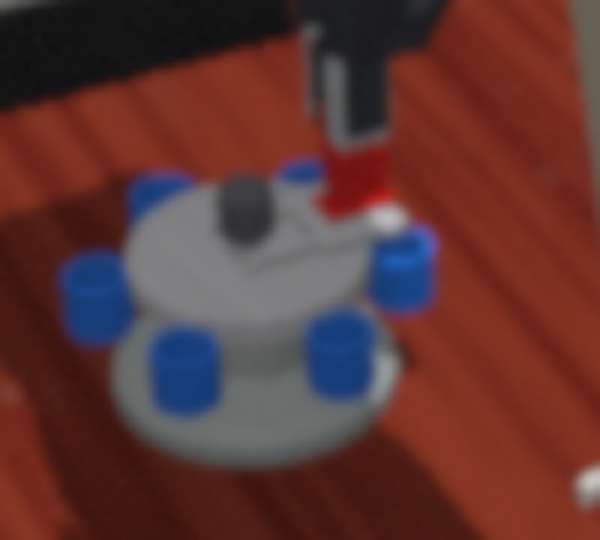

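move_arm(deltas=[[0.0005,0,0,0,0],[0.001,0,0,0,0],[0.0015,0,0,0,0],[0.0015,0,0,0,0],[0.0015,0,0,0,0]])

```text
time_s: 13.65
ee_pos: [0.5099, 0.1045, 0.0711]
orientation: [0.707, 0.707, -0.002, -0.002]
contact_force: [0.2, -3.3, -2.0]
finger_gap: 0.091
```

Run:
```python
from h import *
s=telemetry.sense();print(s['ee_pos'],s['contact_force'],s['moment'],yaw()[0].round(4))
```

```text
[0.50992746 0.10450205 0.07107877] [ 0.24664515 -3.25887349 -2.04128949] [-1.02225008 -0.0163713  -0.00949123] [[-6.0e-04  1.0e+00 -5.4e-03]
 [ 1.0e+00  6.0e-04  1.2e-03]
 [ 1.2e-03 -5.4e-03 -1.0e+00]]
```

move_arm(deltas=[[0.0005,0,0,0,0],[0.001,0,0,0,0],[0.0015,0,0,0,0],[0.002,0,0,0,0],[0.002,0,0,0,0]])

```text
time_s: 14.07
ee_pos: [0.5099, 0.1069, 0.071]
orientation: [0.707, 0.707, -0.001, -0.003]
contact_force: [-0.1, -2.7, -1.6]
finger_gap: 0.095
```

move_arm(deltas=[[0.0005,0,0,0,0],[0.001,0,0,0,0],[0.0015,0,0,0,0],[0.002,0,0,0,0],[0.002,0,0,0,0]])

```text
time_s: 14.48
ee_pos: [0.5099, 0.1097, 0.0711]
orientation: [0.707, 0.708, -0.001, -0.003]
contact_force: [0.5, -0.3, -0.6]
finger_gap: 0.095
```

Run:
```python
from h import *
s=telemetry.sense();print(s['ee_pos'],s['contact_force'],s['moment'],yaw()[0].round(4))
im=cams.read_camera('wrist');save(im,'w10f');cv2.imwrite('pics/w10.png',cv2.resize(im[60:300,190:390,::-1],None,fx=3,fy=2.5,interpolation=2))
```

```text
[0.50992258 0.10966772 0.071068  ] [ 0.45749207 -0.34661086 -0.62081758] [ 0.09102384 -0.04831616  0.02032653] [[-0.0013  1.     -0.0054]
 [ 1.      0.0013  0.0033]
 [ 0.0033 -0.0054 -1.    ]]
```

View pics/w10.png

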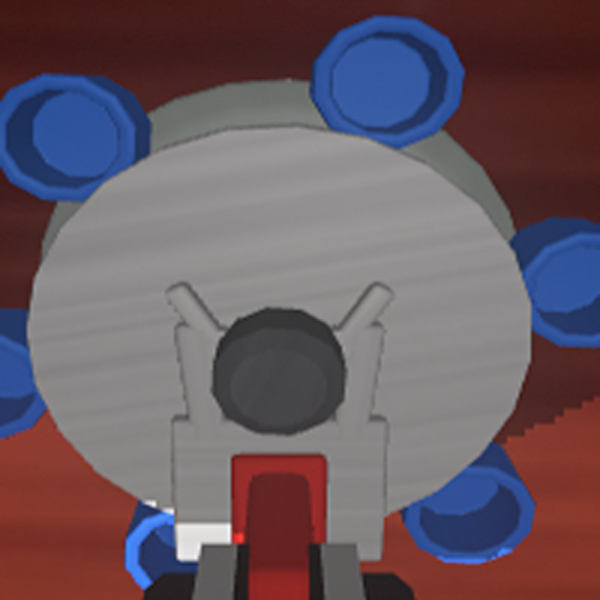

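The limbs are spread widest here, so the snap is next. Continuing.

move_arm(deltas=[[0.0005,0,0,0,0],[0.001,0,0,0,0],[0.0015,0,0,0,0],[0.002,0,0,0,0],[0.002,0,0,0,0]])

```text
time_s: 14.95
ee_pos: [0.5099, 0.112, 0.071]
orientation: [0.707, 0.708, -0.0, -0.003]
contact_force: [0.6, 2.3, -0.0]
finger_gap: 0.097
```

move_arm(deltas=[[0.0005,0,0,0,0],[0.001,0,0,0,0],[0.0015,0,0,0,0],[0.002,0,0,0,0],[0.002,0,0,0,0]])

```text
time_s: 15.37
ee_pos: [0.51, 0.1141, 0.0711]
orientation: [0.707, 0.708, -0.0, -0.003]
contact_force: [-0.8, 0.4, -1.1]
finger_gap: 0.094
```

Run:
```python
from h import *
s=telemetry.sense();print(s['ee_pos'],s['contact_force'],s['moment'])
im=cams.read_camera('wrist');save(im,'w11f');cv2.imwrite('pics/w11.png',cv2.resize(im[60:300,190:390,::-1],None,fx=3,fy=2.5,interpolation=2))
```

```text
[0.50995434 0.11409509 0.07109443] [-0.76053179  0.35449006 -1.05189947] [ 0.17216792 -0.01846968  0.00904572]
```

View pics/w11.png

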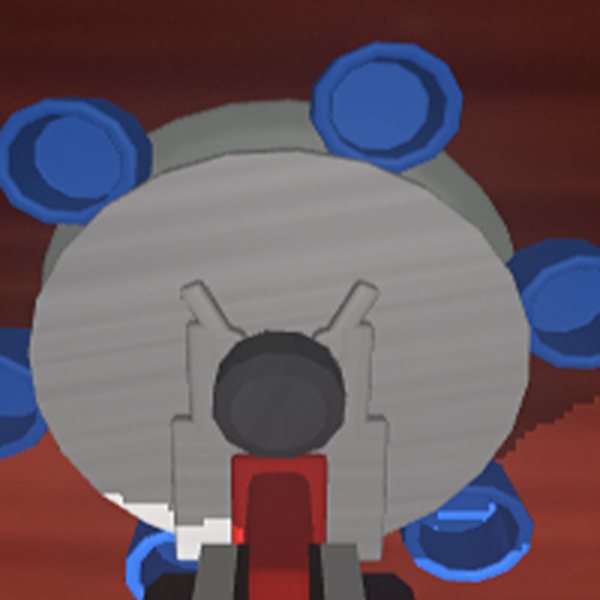

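move_arm(deltas=[[0.0005,0,0,0,0],[0.001,0,0,0,0],[0.0015,0,0,0,0],[0.0015,0,0,0,0],[0.0015,0,0,0,0]])

```text
time_s: 15.83
ee_pos: [0.5099, 0.1155, 0.071]
orientation: [0.707, 0.708, -0.001, -0.003]
contact_force: [0.2, 0.7, -0.4]
finger_gap: 0.097
```

move_arm(deltas=[[0.0005,0,0,0,0],[0.001,0,0,0,0],[0.001,0,0,0,0],[0.001,0,0,0,0],[0.001,0,0,0,0]])

```text
time_s: 16.25
ee_pos: [0.5099, 0.1165, 0.0711]
orientation: [0.707, 0.708, -0.001, -0.003]
contact_force: [-0.5, -1.0, -0.1]
finger_gap: 0.093
```

move_arm(deltas=[[0.0005,0,0,0,0],[0.001,0,0,0,0],[0.001,0,0,0,0],[0.001,0,0,0,0],[0.001,0,0,0,0]])

```text
time_s: 16.67
ee_pos: [0.5099, 0.1171, 0.0711]
orientation: [0.707, 0.708, -0.001, -0.003]
contact_force: [-0.8, -2.5, 0.0]
finger_gap: 0.092
```

Run:
```python
from h import *
s=telemetry.sense();print(s['ee_pos'],s['contact_force'],s['moment'])
im=cams.read_camera('wrist');save(im,'w12f');cv2.imwrite('pics/w12.png',cv2.resize(im[60:300,190:390,::-1],None,fx=3,fy=2.5,interpolation=2))
```

```text
[0.50993511 0.11705945 0.07110612] [-0.78079707 -2.50047915  0.01905357] [-0.77523402 -0.0039671   0.04319239]
```

View pics/w12.png

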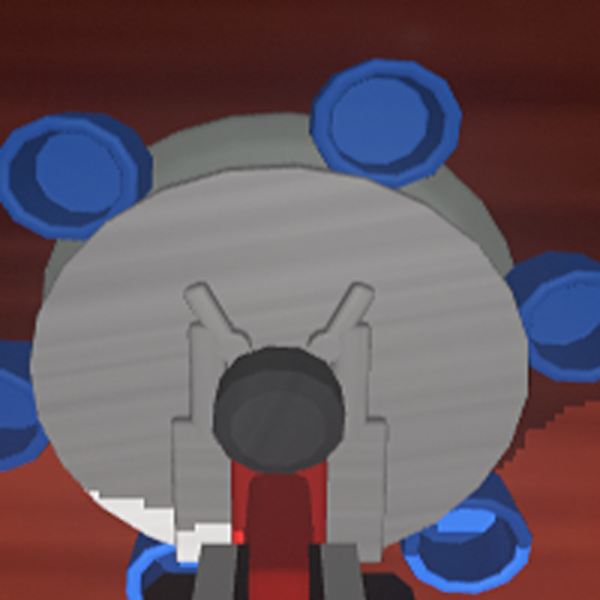

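The limbs have closed again (tips at 185 and 375 in the crop) and the force is rising, which looks like the hard stop. One more light push to confirm.

move_arm(deltas=[[0.0005,0,0,0,0],[0.001,0,0,0,0],[0.001,0,0,0,0],[0.001,0,0,0,0],[0.001,0,0,0,0]])

```text
time_s: 17.13
ee_pos: [0.51, 0.1174, 0.0711]
orientation: [0.707, 0.707, -0.001, -0.002]
contact_force: [-0.2, -4.4, 0.5]
finger_gap: 0.097
```

Run:
```python
from h import *
s=telemetry.sense();print(s['ee_pos'],s['contact_force'],s['moment'])
```

```text
[0.50996087 0.11740229 0.07113914] [-0.22415068 -4.36843522  0.5296146 ] [-1.29194306  0.05716126  0.02985033]
```

move_arm(deltas=[[0.0005,0,0,0,0],[0.001,0,0,0,0],[0.0015,0,0,0,0],[0.0015,0,0,0,0],[0.0015,0,0,0,0]])

```text
time_s: 17.55
ee_pos: [0.51, 0.1177, 0.0712]
orientation: [0.707, 0.707, -0.002, -0.001]
contact_force: [-0.3, -7.4, 0.6]
finger_gap: 0.095
```

Run:
```python
from h import *
s=telemetry.sense();print(s['ee_pos'],s['contact_force'],s['moment'])
```

```text
[0.50995297 0.11769403 0.0712122 ] [-0.32125613 -7.42358979  0.60008314] [-1.74740378  0.05177221  0.00528579]
```

move_arm(deltas=[[-0.0005,0,0.0003,0,0],[-0.0005,0,0.0006,0,0],[-0.0005,0,0.0008,0,0],[-0.0005,0,0.0008,0,0],[-0.0005,0,0.0008,0,0]])

```text
time_s: 17.97
ee_pos: [0.5101, 0.1171, 0.0707]
orientation: [0.707, 0.707, -0.002, -0.001]
contact_force: [-1.6, -5.2, 3.6]
finger_gap: 0.096
```

move_arm(deltas=[[0,0,0,0,0.12],[0,0,0,0,0.15],[0,0,0,0,0.2],[0,0,0,0,0.3],[0,0,0,0,0.35]])

```text
time_s: 18.38
ee_pos: [0.51, 0.1175, 0.0706]
orientation: [0.707, 0.707, -0.002, -0.001]
contact_force: [0.2, -0.1, -0.2]
finger_gap: 0.346
```

Run:
```python
from h import *
s=telemetry.sense();print(s['ee_pos'],s['contact_force'],s['moment'])
im=cams.read_camera('wrist');cv2.imwrite('pics/w13.png',cv2.resize(im[60:300,190:390,::-1],None,fx=3,fy=2.5,interpolation=2))
```

```text
[0.51000319 0.11751249 0.07055589] [ 0.21038843 -0.05607614 -0.22886375] [ 0.00248618  0.0109003  -0.01623197]
```

View pics/w13.png

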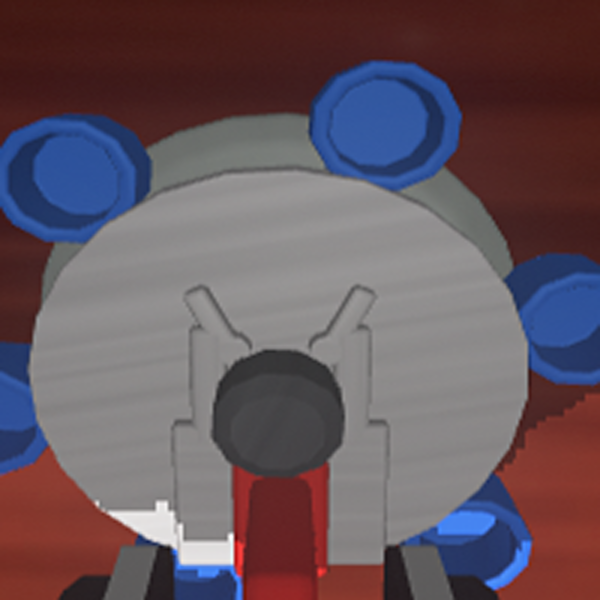

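Released, and the clip has not moved. I'll retreat straight up, well clear of it, and look again.

move_arm(deltas=[[0,0,-0.01,0,0.4],[0,0,-0.03,0,0.4],[0,0,-0.06,0,0.4],[0,0,-0.09,0,0.4],[0,0,-0.11,0,0.4]])

```text
time_s: 18.85
ee_pos: [0.5114, 0.1177, 0.1841]
orientation: [0.707, 0.707, -0.001, -0.001]
contact_force: [0.7, -0.2, 0.9]
finger_gap: 0.404
```

move_arm(deltas=[[-0.01,0,0,0,0.4],[-0.03,0,0,0,0.4],[-0.05,0,0,0,0.4],[-0.05,0,0,0,0.4],[-0.05,0,0,0,0.4]])

```text
time_s: 19.27
ee_pos: [0.5112, 0.0669, 0.1841]
orientation: [0.708, 0.707, -0.001, -0.001]
contact_force: [0.1, 0.5, -0.1]
finger_gap: 0.404
```

```bash
python3 - <<'E'
from h import *
s=telemetry.sense();print(s['ee_pos'],s['contact_force'],s['time_s'])
im=cams.read_camera('wrist');c=cams.calibration('wrist');save(im,'w14');np.savez('w14',**c)
im=cams.read_camera('scene'); cv2.imwrite('pics/s14.png',cv2.resize(im[170:320,110:310,::-1],None,fx=4,fy=4,interpolation=2))
E
python3 -c "
import cv2;im=cv2.imread('pics/w14.png');cv2.imwrite('pics/w14c.png',cv2.resize(im[0:170,190:370],None,fx=4.4,fy=3.5,interpolation=2))"
```

```text
[0.51124349 0.06689658 0.18406714] [ 0.11334439  0.50995476 -0.06961629] 19.2667
```

View pics/w14.png

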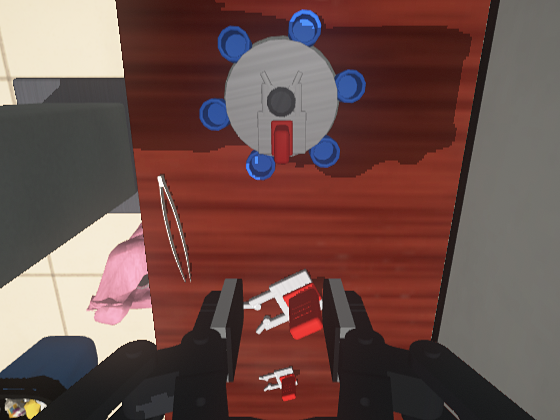

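View pics/s14.png

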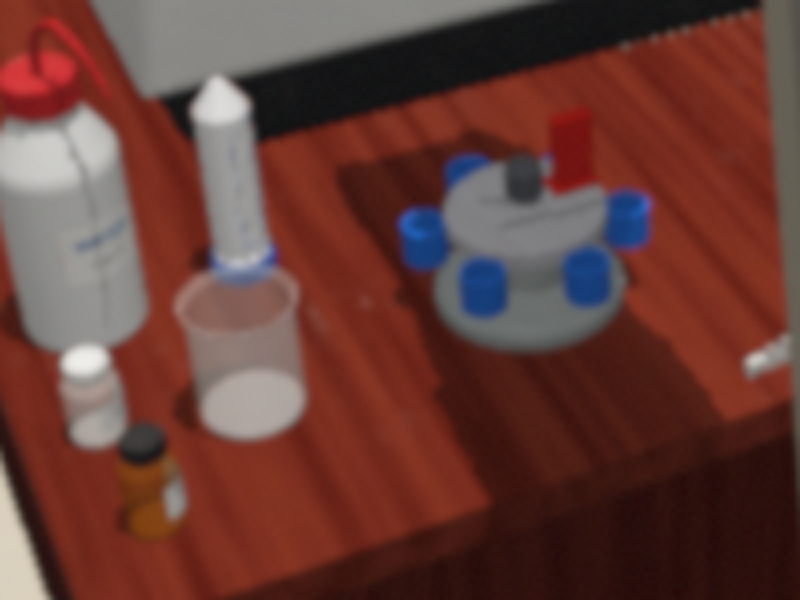

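Run:
```python
from h import *
c=dict(np.load('w14.npz'))
print('head',onz(c,(281,101),.082),'boss l/r/near/far',onz(c,(225,97),.055)[:2],onz(c,(339,97),.055)[:2],onz(c,(281,37.5),.055)[:2],'tips',onz(c,(263,72),.06)[:2],onz(c,(300,72),.06)[:2])
print(ticket.job_done())
```

```text
head [0.51010569 0.14451277 0.082     ] boss l/r/near/far [0.46842691 0.14662768] [0.55291166 0.1465302 ] [0.510042   0.18657123] tips [0.49716737 0.16366625] [0.52357648 0.16363182]
the job is handed in; nothing more can be done
None
```

The clip is snapped fully home round the spindle shaft and released, and I handed the job in at about 19.4 s of the 42 s allowed.

- **Picking the clip:** I took the middle-sized of the three clips. It measured about 35.5 × 58 mm, against the 36 × 60 mm given, and I gripped it by the red tab.
- **Finding the groove:** I lowered the clip on to the boss and felt it touch with about 6 N, at a height of about 55 mm. The camera images gave the same height. I then raised the clip about 1 mm and pushed it sideways.
- **Snapping on:** the limbs spread over the shaft and closed again. The clip then met a hard stop, and I pressed to 7.4 N there, against the 25 N limit.
- **Force readings:** only 3 to 4 N showed while the limbs were spreading, below the 5 to 12 N expected. I read the force only at the end of each move, so the peak may have fallen between readings.

**Final checks:**
- The clip lies flat under the head with its limbs closed.
- The clip's tips measure 19.2 mm past the spindle axis, against 19.5 mm expected.
- The gripper is clear, with no force reading beyond noise (about 0.5 N).
- The beaker and both vials look unmoved.

One disagreement: my camera estimates of the spindle's position along the push direction spread over about 4 mm. I relied on the felt hard stop for that.

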